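# Grip check of two job-card holders

## Task

One of the two blue-footed job-card holders has a weak spring clip. Pull each one's card straight up, touching the holders only through their cards: the holder that keeps its grip comes up with the card, so stand it, card still in its clip, upright in the kraft tray; the weak one lets go, so leave it standing where it is and lay its card flat on the open bench, clear of it.

Things in the scene. Friction and masses are not known exactly. Their poses are not given: they have to be found in the camera images.
- holder_p: loose job-card holder, 0.4 kg, looks like the other: blue foot 60x60x20 mm, on it a steel spring clip (44 mm wide, top 60 mm above the underside) open upward. Origin: centre of the underside; z up, x normal to its card, back plate at +x, sprung jaw at -x. One holder, unseen which, is weak (under 1 N: its card slides up and out, it stays put); the other grips over 10 N and comes up with its card.
- holder_q: loose job-card holder, 0.4 kg, looks like the other: blue foot 60x60x20 mm, on it a steel spring clip (44 mm wide, top 60 mm above the underside) open upward. Origin: centre of the underside; z up, x normal to its card, back plate at +x, sprung jaw at -x. One holder, unseen which, is weak (under 1 N: its card slides up and out, it stays put); the other grips over 10 N and comes up with its card.
- card_p: loose rigid white card in holder_p, 35 g, 50 wide (y) x 4 thick (x) x 86 mm tall (z); along its top a yellow grip bar 50 wide (y), 12 thick (x from -2 to +10 mm), 60 to 86 mm above the lower edge: grip it across its thickness. Origin: middle of the lower edge, at first resting on the foot, 20 mm above the bench; z up to the bar. Its lower edge is round: set down and let go, it topples flat to +x.
- card_q: loose rigid white card in holder_q, 35 g, 50 wide (y) x 4 thick (x) x 86 mm tall (z); along its top a yellow grip bar 50 wide (y), 12 thick (x from -2 to +10 mm), 60 to 86 mm above the lower edge: grip it across its thickness. Origin: middle of the lower edge, at first resting on the foot, 20 mm above the bench; z up to the bar. Its lower edge is round: set down and let go, it topples flat to +x.
- kraft_tray: open brown kraft tray lined with grey foam, fixed, 150 mm (its x) x 239 mm (its y), walls 56 mm high; the flat foam inside is 33 mm above the bench and 114 x 216 mm. Origin: centre of the underside; z up. It lies left of the holders; the bench in between is free. A shelf hangs 0.7 m above the bench from 0.58 m ahead of the robot on, so keep lifts low.
Things that resemble listed ones, but are neither listed nor needed, are in the scene too. Leave any red look-alike of the card_q alone. Leave any green look-alike of the holder_p alone.

How it is judged:
By the outcome, as a careful person would: the job done as asked, in the order asked, and still so for the second after the job is handed in, with the robot touching nothing.
It also fails if it takes over 54 s, if anything falls off the work surface, if the arm or the gripper's body presses on something with over 40 N, if the wrist force passes 120 N, or if a joint passes its speed limit or range.

## Robot

A 6-joint arm with a two-finger parallel gripper is mounted at the origin on a cart in front of the work surface, level with it; the furniture and walls round the work are solid. World frame = base frame: x ahead of the robot, y to its left, z up, the work surface at z = 0. Lengths are in m, angles in degrees, forces in N, time in s.
With the tool pointing down it reaches from about 0.25 to 0.725 m from the base axis. Payload 9.7 kg.
Tool frame: the origin (TCP) lies at the centre of the arm's flange, where the gripper is bolted on; the fingertips stand 173 mm ahead of it and the grasp point (between the pads) lies 155 mm ahead of it; z points along the fingers, y is the line along which they close (so a half turn about z gives the same grasp; the last joint's range is limited). The gripper opens to 85 mm and grips with 20 to 120 N. Pads are 22 mm wide; open, the fingers measure 114 mm over their backs; the gripper's body (76 mm by 85 mm) begins 54 mm behind the grasp point. The pads swing forward as they close: fully open they stand 13 mm farther back than shut.
Start: joints at [-76.948, 4.979, 10.078, 95.1, 0, 90], TCP at [0.124, -0.536, 0.405] pointing down, gripper open.
Joint ranges: [-179.16, 179.16], [-48.56, 103.87], [-65.8, 70.77], [-126.05, 130.52], [-82.76, 87.17], [-180, 180]. Speed limits (degrees/s): [127.2, 127.2, 147.25, 180, 180, 180].

## Interface

Orientations are given as [roll, pitch, yaw] about the fixed x, y, z axes, in that order (R = Rz(yaw) Ry(pitch) Rx(roll)).
In Python, from workcell import monitor, camera, get_calibration, bot gives the robot as it stands.
- The arm moves only by the tool carry_out, never from a script. Its argument "targets" is text: rows parted by semicolons, each of 7 numbers parted by spaces: the shift along the tool's x, y, z in units of 0.04 m (1.0 is 0.04 m), then the turn, a rotation vector about the tool's x, y, z in units of 0.1 rad (1.0 is 0.1 rad), then the opening, from -1 (shut) to 1 (fully open), so that 0 is half open. A call has exactly 8 rows; each row shifts and turns the commanded pose from where the row before left it, along the tool's axes as they then stand; what a row does not reach is not made up. A row lasts 1/12 s, in which the tool goes at most 41.7 mm and 7.16 degrees, less where a joint would pass 70% of its speed; a pose out of reach is approached as far as the arm can. A call with a number of a shift or a turn outside -1 to 1 is refused whole. A call with a gripper value outside its range is refused whole. The fingers move at their own pace and stop on an object; "newtons" is the grip in N (left out, the last holds). Time passes only in rows, so rows that do not move let the fingers close, or fill a call up. It gives the time, the measured TCP pose, the force, the opening and the grip force at its end, in the units of the state.
- monitor.get_obs(): the state, without advancing time (a new reading comes with each control period).
- camera(name): name is "side" or "top"; returns the picture (384x512x3 uint8, red, green, blue); there is no depth.
- get_calibration(name): a dict with "fx", "fy", "cx", "cy" (pixels), "view" (4x4, takes a point from world to camera coordinates). Camera axes: x right, y down, z forward; pixel columns grow to the right and rows downward; lengths in m; the calibration is good to about 2 mm. A picture is of the moment at which its call begins. get_calibration takes no time and is no camera call.
- bot.job_done(): hands the job in; it is judged then, once.
The state is a dict: "time": time; "q": joint angles; "qd": joint speeds; "joint_efforts": joint torques, N m; "ee_pos": TCP position; "tcp_rot": TCP orientation; "wrist_force": force on the tool from outside, world axes, zero at the start; "torque": the same for the moment, N m; "opening": finger opening in m; "grasp_force": force on a finger pad.
Only numpy, scipy, OpenCV 4.12 (cv2) and the standard library are available. Lean on these libraries where they do the work, as an engineer would, in place of code of your own. Each camera call takes 0.05 s, during which the arm holds its last target. There are 200 camera calls.

## Working session

There is one attempt and no reset: what is moved stays moved. The work goes in short steps, Python scripts to look and compute and a tool call to move; the robot and the scene stay as the last step left them, time stands still between calls to the robot, and variables do not carry over. Pictures are saved under pics/ and viewed, at most 10 in all, crops included, and the job is handed in when it is done.

Besides the shell and the picture viewer there is one more tool, called after "Emit:" as a command line: name --argument value ..., lists and objects as JSON in quotes. carry_out: Moves the arm, as the interface text tells. Shifts and turns lie within -1 to 1; 1 stands for 0.04 m of shift or 0.1 rad of turn. Its arguments: {"type":"object","properties":{"targets":{"type":"string"},"newtons":{"type":"number"}},"required":["targets"]}

```bash
mkdir -p pics; python3 - <<'E'
from workcell import monitor, camera, get_calibration, bot
import cv2, json, numpy as np
for n in("top","side"):
    cv2.imwrite(f"pics/{n}0.png",cv2.resize(camera(n)[:,:,::-1],(800,600),interpolation=cv2.INTER_CUBIC))
    c=get_calibration(n);print(n,{k:np.round(v,4).tolist() for k,v in c.items()})
print(monitor.get_obs())
E
```

```text
top {'fx': 357.1256, 'fy': 357.1256, 'cx': 254.6302, 'cy': 188.239, 'view': [[-0.0015, -1.0, -0.0022, -0.0171], [-0.9818, 0.0019, -0.19, 0.5389], [0.19, 0.0018, -0.9818, 1.0134], [0.0, 0.0, 0.0, 1.0]]}
side {'fx': 408.6104, 'fy': 408.6104, 'cx': 256.3748, 'cy': 195.5242, 'view': [[0.9494, -0.3141, -0.0072, -0.5177], [-0.1933, -0.5659, -0.8015, 0.1277], [0.2477, 0.7623, -0.598, 0.8979], [0.0, 0.0, 0.0, 1.0]]}
{'time': 0.1, 'q': array([-7.69480005e+01,  5.00948332e+00,  1.00367844e+01,  9.50982607e+01,
        9.84278599e-05,  9.00009853e+01]), 'qd': array([ 0.0151267 ,  0.03823518,  0.11384439, -0.06137378,  0.04238923,
       -0.14694558]), 'joint_efforts': array([ 9.66949447e-04, -5.21559083e+01,  4.65655553e+01,  1.61181483e-02,
        7.39836514e-05,  1.69887443e-06]), 'ee_pos': array([ 0.12421121, -0.53579801,  0.40401931]), 'tcp_rot': array([-1.79929040e+02, -9.72075226e-05,  1.30510141e+01]), 'wrist_force': array([-0.55614508, -0.48320635, -0.66750184]), 'torque': array([-0.02927413,  0.00878211,  0.03204727]), 'grasp_force': 0.0, 'opening': 0.08565020105282031}
```

View pics/top0.png

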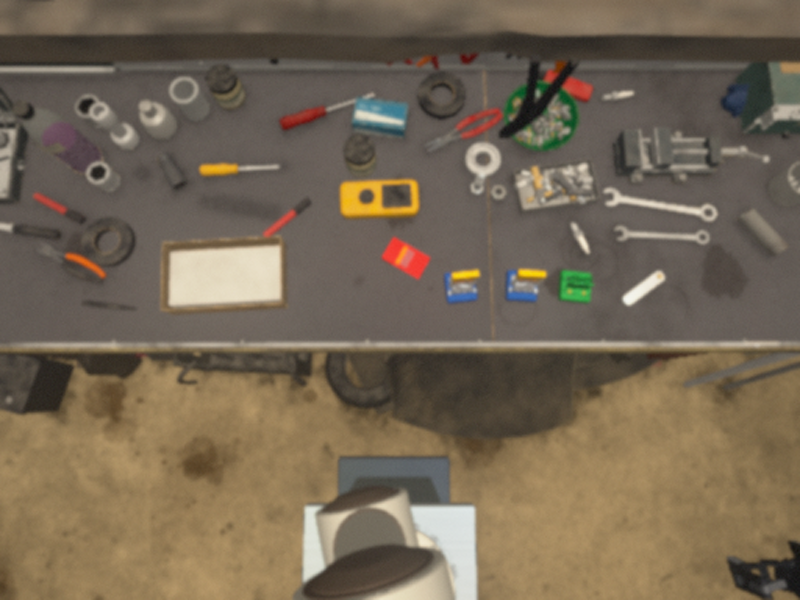

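View pics/side0.png

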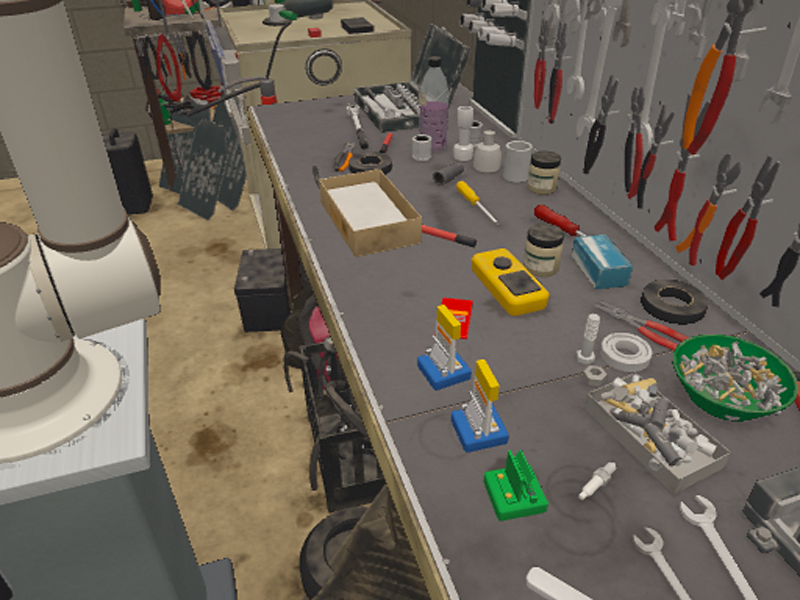

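Both views show two blue-footed holders with yellow bars: in the top view at (462,285) and (525,284), in the side view at (444,345) and (480,400). These fit the description. The green holder at top (576,286) and the red card at (406,258) are look-alikes to leave alone. The kraft tray is at top (223,274). I'll fit the poses and make one crop to confirm.

```bash
cat > h.py <<'E'
from workcell import monitor, camera, get_calibration, bot
import cv2, numpy as np
from scipy.optimize import minimize
K={n:get_calibration(n) for n in("top","side")}
def proj(n,P):
    c=K[n];V=np.array(c["view"]);p=np.atleast_2d(P)@V[:3,:3].T+V[:3,3]
    return np.c_[c["fx"]*p[:,0]/p[:,2]+c["cx"],c["fy"]*p[:,1]/p[:,2]+c["cy"]]
def back(n,u,v,z):
    c=K[n];V=np.array(c["view"]);R=V[:3,:3];o=-R.T@V[:3,3]
    d=R.T@np.array([(u-c["cx"])/c["fx"],(v-c["cy"])/c["fy"],1]);return o+d*(z-o[2])/d[2]
def box(x0,x1,y0,y1,z0,z1): return np.array([[x,y,z] for x in(x0,x1) for y in(y0,y1) for z in(z0,z1)])
BAR=box(-.002,.010,-.025,.025,.080,.106);FOOT=box(-.03,.03,-.03,.03,0,.02)
def mask(im,col):
    h=cv2.cvtColor(im,cv2.COLOR_RGB2HSV)
    lo,hi={'y':((20,150,90),(32,255,255)),'b':((100,130,60),(120,255,255))}[col]
    return cv2.inRange(h,lo,hi)
def blobs(m,amin=25):
    n,l,s,c=cv2.connectedComponentsWithStats(m)
    return [(l==i,s[i],c[i]) for i in range(1,n) if s[i,4]>=amin]
def pose(x,y,a,P,z=0):
    c,s=np.cos(a),np.sin(a);return P@np.array([[c,s,0],[-s,c,0],[0,0,1]])+[x,y,z]
def cost(p,P,M):
    t=0
    for n,m in M.items():
        q=(proj(n,pose(*p[:3],P))+.5)*16*8 # 8x supersample
        ys,xs=np.nonzero(m);r0=max(ys.min()-12,0);c0=max(xs.min()-12,0);H=ys.max()+12-r0;W=xs.max()+12-c0
        g=np.zeros((H*8,W*8),np.uint8)
        hull=cv2.convexHull((q-[c0*128,r0*128]).astype(np.int32))
        cv2.fillConvexPoly(g,hull,1,shift=4)
        mm=np.kron(m[r0:r0+H,c0:c0+W].astype(np.uint8),np.ones((8,8),np.uint8))
        t+=1-(g&mm).sum()/max((g|mm).sum(),1)
    return t
def fit(p0,P,M):
    best=None
    for a in(-.2,0,.2):
        s=np.array([p0[0],p0[1],p0[2]+a]);r=minimize(cost,s,(P,M),method="Nelder-Mead",options=dict(initial_simplex=[s,s+[.01,0,0],s+[0,.01,0],s+[0,0,.2]],xatol=1e-4,fatol=1e-4))
        if best is None or r.fun<best.fun: best=r
    return best
def hull(m):
    o=np.zeros(m.shape,np.uint8);cv2.fillConvexPoly(o,cv2.convexHull(np.argwhere(m)[:,::-1].astype(np.int32)),1);return o>0
E
python3 - <<'E'
from h import *
I={n:camera(n) for n in K}
S={"top":(512/800)}
near={'L':{'y':{'top':(464,274),'side':(448,322)},'b':{'top':(462,287),'side':(444,368)}},
      'R':{'y':{'top':(531,273),'side':(487,380)},'b':{'top':(525,286),'side':(480,428)}}}
for k,v in near.items():
    for col,P in(('b',FOOT),('y',BAR)):
        M={}
        for n in K:
            B=blobs(mask(I[n],col));b=min(B,key=lambda b:np.hypot(*(b[2]-np.array(v[col][n])*.64)))
            M[n]=hull(b[0]) if col=='b' else b[0]; print(k,col,n,b[1],b[2].round(1))
        g=back("top",*(np.array(v[col]['top'])*.64),.01 if col=='b' else .1)
        if col=='y': r=fit([g[0],g[1],0],P,M);print(k,col,r.x[:2].round(4),np.degrees(r.x[2]).round(1),round(r.fun,3))
        else:
            M={'side':M['side'],'top':M['top']};r=fit([g[0],g[1],0],P,M);print(k,col,r.x[:2].round(4),np.degrees(r.x[2]).round(1),round(r.fun,3))
for u,v in((161,238),(284,236),(286,308),(162,311)): print('tray rim',back("top",u*.64,v*.64,.056).round(3))
c=cv2.resize(I['side'][185:340,255:360,::-1],None,fx=3.8,fy=3.8,interpolation=cv2.INTER_CUBIC);d=cv2.resize(I['top'][150:205,240:390,::-1],None,fx=2.6,fy=2.6,interpolation=cv2.INTER_CUBIC)
H=max(len(c),len(d));o=np.zeros((H,c.shape[1]+d.shape[1],3),np.uint8);o[:len(c),:c.shape[1]]=c;o[:len(d),c.shape[1]:]=d;cv2.imwrite('pics/crop.png',o);print(o.shape)
E
```

```text
L b top [287 188  18   5  71] [295.6 190. ]
L b side [267 226  34  24 368] [282.7 238.4]
L b [ 0.5644 -0.1395] 3.0 0.953
L y top [290 172  17   8  95] [298.  175.6]
L y side [280 195  15  22 199] [286.7 205.6]
L y [ 0.5639 -0.1406] 2.5 0.344
R b top [325 187  18   6  73] [333.3 189.5]
R b side [289 259  36  30 465] [305.6 276.6]
R b [ 0.5664 -0.2603] -6.5 0.874
R y top [331 172  19   7  99] [339.9 174.9]
R y side [304 230  16  27 241] [311.4 243. ]
R y [ 0.5656 -0.2626] -5.0 0.344
tray rim [0.65  0.441 0.056]
tray rim [0.653 0.203 0.056]
tray rim [0.512 0.194 0.056]
tray rim [0.506 0.428 0.056]
(589, 789, 3)
```

View pics/crop.png

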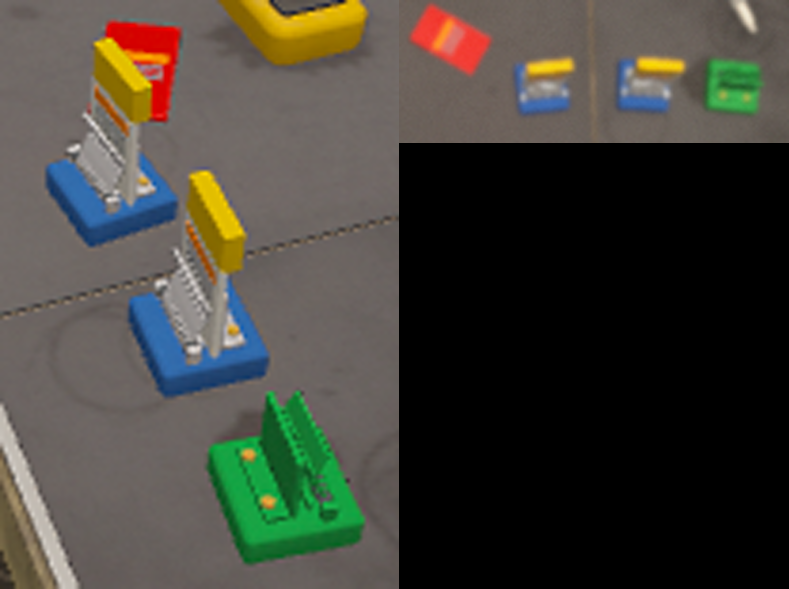

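The crop confirms it: two blue holders, each with a white card and yellow bar, with the toothed jaw facing the robot (-x) and the bar overhanging away from it (+x). The green holder has no card, and the red card lies flat. I'll start with the right-hand holder.

```bash
cat > plan.py <<'E'
import sys,numpy as np
from workcell import monitor
from scipy.spatial.transform import Rotation as R
def plan(x,y,z,yaw,n):
    o=monitor.get_obs();p=o["ee_pos"];y0=o["tcp_rot"][2];d=(yaw-y0+180)%360-180
    A=sum(R.from_euler("xyz",[180,0,y0+d*k/n],degrees=True).as_matrix() for k in range(n))
    s=np.linalg.solve(A,np.array([x,y,z])-p)/.04
    print("row",s.round(3),"rz",round(-np.radians(d)/n/.1,3),"at",p.round(4),o["tcp_rot"].round(2),"F",o["wrist_force"].round(2),"t",round(o["time"],2))
if __name__=="__main__": v=list(map(float,sys.argv[1:]));plan(*v[:4],int(v[4]))
E
python3 plan.py .5695 -.2625 .34 85 16
```

```text
row [0.842 0.229 0.1  ] rz -0.785 at [ 0.1242 -0.5358  0.4043] [-179.95    0.     13.05] F [-0.53  0.06  0.51] t 0.2
```

Emit:
carry_out --targets "0.84 0.23 0.1 0 0 -0.785 1;0.84 0.23 0.1 0 0 -0.785 1;0.84 0.23 0.1 0 0 -0.785 1;0.84 0.23 0.1 0 0 -0.785 1;0.84 0.23 0.1 0 0 -0.785 1;0.84 0.23 0.1 0 0 -0.785 1;0.84 0.23 0.1 0 0 -0.785 1;0.84 0.23 0.1 0 0 -0.785 1" --newtons 30

```text
time: 0.87
ee_pos: [0.3925, -0.4712, 0.372]
tcp_rot: [-180.0, -0.0, 49.2]
wrist_force: [0.2, -0.6, -0.4]
opening: 0.0854
grasp_force: 0.0
```

Emit:
carry_out --targets "0.84 0.23 0.1 0 0 -0.785 1;0.84 0.23 0.1 0 0 -0.785 1;0.84 0.23 0.1 0 0 -0.785 1;0.84 0.23 0.1 0 0 -0.785 1;0.84 0.23 0.1 0 0 -0.785 1;0.84 0.23 0.1 0 0 -0.785 1;0.84 0.23 0.1 0 0 -0.785 1;0.84 0.23 0.1 0 0 -0.785 1"

```text
time: 1.53
ee_pos: [0.57, -0.262, 0.34]
tcp_rot: [-180.0, -0.0, 85.2]
wrist_force: [-0.4, 0.2, -0.2]
opening: 0.0858
grasp_force: 0.0
```

```bash
python3 plan.py .5695 -.2625 .27 85 8
```

```text
row [-0.002 -0.001  0.219] rz 0.005 at [ 0.57  -0.262  0.34 ] [-1.7998e+02 -1.0000e-02  8.5240e+01] F [-0.39  0.18 -0.19] t 1.53
```

Emit:
carry_out --targets "0 0 0.33 0 0 0 1;0 0 0.33 0 0 0 1;0 0 0.33 0 0 0 1;0 0 0.33 0 0 0 1;0 0 0.33 0 0 0 1;0 0 0.33 0 0 0 1;0 0 0.3 0 0 0 1;0 0 0 0 0 0 1"

```text
time: 2.2
ee_pos: [0.5685, -0.2632, 0.2463]
tcp_rot: [-179.8, -0.1, 85.0]
wrist_force: [-1.1, 0.2, -0.6]
opening: 0.0855
grasp_force: 0.0
```

```bash
python3 plan.py .5695 -.2625 .249 85 8; python3 -c "
from h import *
c=cv2.resize(camera('side')[180:340,230:390,::-1],(600,600),interpolation=cv2.INTER_CUBIC);cv2.imwrite('pics/pre1.png',c)"
```

```text
row [ 0.003  0.003 -0.008] rz 0.0 at [ 0.5685 -0.2632  0.2463] [-1.7978e+02 -8.0000e-02  8.5010e+01] F [-1.14  0.17 -0.6 ] t 2.2
```

View pics/pre1.png

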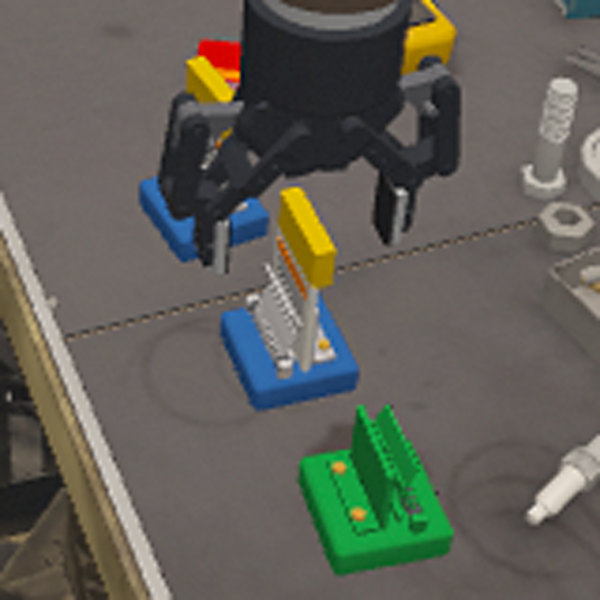

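The open pads straddle the right-hand bar, at crop (307,235). I'll close now.

Emit:
carry_out --targets "0 0 0 0 0 0 -1;0 0 0 0 0 0 -1;0 0 0 0 0 0 -1;0 0 0 0 0 0 -1;0 0 0 0 0 0 -1;0 0 0 0 0 0 -1;0 0 0 0 0 0 -1;0 0 0 0 0 0 -1" --newtons 40

```text
time: 2.92
ee_pos: [0.5691, -0.2636, 0.2497]
tcp_rot: [180.0, 0.0, 85.0]
wrist_force: [0.1, -1.0, 0.5]
opening: 0.0113
grasp_force: 43.2
```

Emit:
carry_out --targets "0 0 -0.05 0 0 0 -1;0 0 -0.05 0 0 0 -1;0 0 -0.05 0 0 0 -1;0 0 -0.05 0 0 0 -1;0 0 -0.05 0 0 0 -1;0 0 -0.05 0 0 0 -1;0 0 -0.05 0 0 0 -1;0 0 -0.05 0 0 0 -1"

```text
time: 3.58
ee_pos: [0.5691, -0.2635, 0.2656]
tcp_rot: [-180.0, -0.0, 85.0]
wrist_force: [0.2, -0.1, -3.4]
opening: 0.0116
grasp_force: 42.5
```

Emit:
carry_out --targets "0 0 -0.1 0 0 0 -1;0 0 -0.2 0 0 0 -1;0 0 -0.3 0 0 0 -1;0 0 -0.4 0 0 0 -1;0 0 -0.4 0 0 0 -1;0 0 -0.3 0 0 0 -1;0 0 -0.2 0 0 0 -1;0 0 -0.1 0 0 0 -1"

```text
time: 4.25
ee_pos: [0.5692, -0.2635, 0.3474]
tcp_rot: [179.9, 0.0, 85.0]
wrist_force: [0.7, -0.3, -4.8]
opening: 0.0114
grasp_force: 42.5
```

```bash
python3 plan.py .5695 -.2625 .35 85 8; python3 -c "
from h import *
c=cv2.resize(camera('side')[150:340,230:390,::-1],(505,600),interpolation=cv2.INTER_CUBIC);cv2.imwrite('pics/lift1.png',c)"
```

```text
row [ 0.003  0.001 -0.008] rz 0.0 at [ 0.5692 -0.2635  0.3474] [1.7988e+02 4.0000e-02 8.5010e+01] F [ 0.67 -0.25 -4.85] t 4.25
```

View pics/lift1.png

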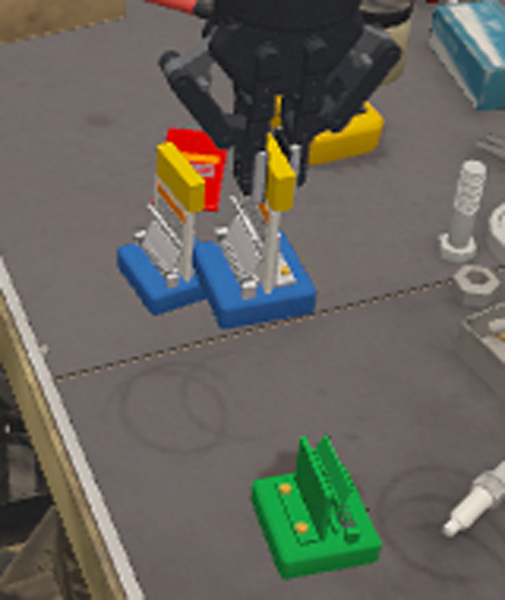

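The right-hand holder kept its grip: the blue foot hangs at crop (255,280) and the wrist reads about 4.5 N. I'll rise above the left card and carry the holder to the tray.

Emit:
carry_out --targets "0 0 -0.2 0 0 0 -1;0 0 -0.3 0 0 0 -1;0 0 -0.3 0 0 0 -1;0 0 -0.2 0 0 0 -1;0.15 0 0 0 0 0 -1;0.3 0 0 0 0 0 -1;0.45 0 0 0 0 0 -1;0.6 0 0 0 0 0 -1"

```text
time: 4.97
ee_pos: [0.5742, -0.2031, 0.3841]
tcp_rot: [-179.9, -0.0, 84.9]
wrist_force: [0.4, 0.8, -4.0]
opening: 0.0111
grasp_force: 42.5
```

Emit:
carry_out --targets "0.7 -0.058 0 0 0 0 -1;0.7 -0.058 0 0 0 0 -1;0.7 -0.058 0 0 0 0 -1;0.7 -0.058 0 0 0 0 -1;0.7 -0.058 0 0 0 0 -1;0.7 -0.058 0 0 0 0 -1;0.7 -0.058 0 0 0 0 -1;0.7 -0.058 0 0 0 0 -1"

```text
time: 5.63
ee_pos: [0.5746, 0.0234, 0.3844]
tcp_rot: [-179.9, -0.0, 85.0]
wrist_force: [0.3, -0.6, -4.0]
opening: 0.0111
grasp_force: 42.5
```

Emit:
carry_out --targets "0.7 -0.058 0 0 0 0 -1;0.7 -0.058 0 0 0 0 -1;0.7 -0.058 0 0 0 0 -1;0.7 -0.058 0 0 0 0 -1;0.7 -0.058 0 0 0 0 -1;0.7 -0.058 0 0 0 0 -1;0.7 -0.058 0 0 0 0 -1;0.7 -0.058 0 0 0 0 -1"

```text
time: 6.3
ee_pos: [0.5753, 0.2481, 0.3843]
tcp_rot: [-179.9, 0.0, 85.0]
wrist_force: [0.8, -0.6, -4.2]
opening: 0.0113
grasp_force: 42.5
```

Emit:
carry_out --targets "0.5 0 0 0 0 0 -1;0.35 0 0 0 0 0 -1;0.2 0 0 0 0 0 -1;0.06 0 0 0 0 0 -1;0 0 0 0 0 0 -1;0 0 0 0 0 0 -1;0 0 0 0 0 0 -1;0 0 0 0 0 0 -1"

```text
time: 6.97
ee_pos: [0.5802, 0.2891, 0.3858]
tcp_rot: [180.0, -0.0, 84.9]
wrist_force: [-1.0, -0.4, -3.9]
opening: 0.011
grasp_force: 42.5
```

```bash
python3 plan.py .580 .29 .30 85 8; python3 -c "
from h import *
a=camera('top')[120:220,70:250,::-1];b=camera('side')[60:220,150:330,::-1]
o=np.vstack([cv2.resize(a,(400,222),interpolation=cv2.INTER_CUBIC),cv2.resize(b,(400,356),interpolation=cv2.INTER_CUBIC)]);cv2.imwrite('pics/tray.png',o)"
```

```text
row [ 0.003 -0.001  0.268] rz -0.001 at [0.5802 0.2891 0.3858] [179.99  -0.    84.94] F [-1.03 -0.42 -3.85] t 6.97
```

View pics/tray.png

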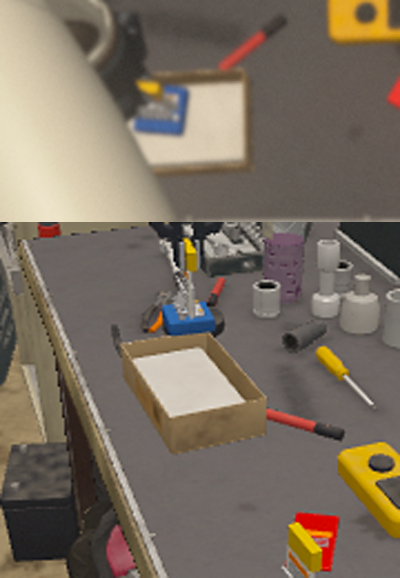

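Emit:
carry_out --targets "0 0 0.2 0 0 0 -1;0 0 0.4 0 0 0 -1;0 0 0.45 0 0 0 -1;0 0 0.45 0 0 0 -1;0 0 0.4 0 0 0 -1;0 0 0.3 0 0 0 -1;0 0 0.15 0 0 0 -1;0 0 0.05 0 0 0 -1"

```text
time: 7.73
ee_pos: [0.5799, 0.2898, 0.2881]
tcp_rot: [-179.9, 0.1, 85.0]
wrist_force: [0.2, 0.2, -4.2]
opening: 0.0116
grasp_force: 42.5
```

Emit:
carry_out --targets "0 0 0.03 0 0 0 -1;0 0 0.03 0 0 0 -1;0 0 0.03 0 0 0 -1;0 0 0 0 0 0 -1;0 0 0 0 0 0 -1;0 0 0 0 0 0 -1;0 0 0 0 0 0 -1;0 0 0 0 0 0 -1"

```text
time: 8.4
ee_pos: [0.5801, 0.2901, 0.286]
tcp_rot: [180.0, -0.0, 85.0]
wrist_force: [-0.6, -0.3, -3.9]
opening: 0.0112
grasp_force: 42.5
```

Emit:
carry_out --targets "0 0 0.03 0 0 0 -1;0 0 0 0 0 0 -1;0 0 0.03 0 0 0 -1;0 0 0 0 0 0 -1;0 0 0.03 0 0 0 -1;0 0 0 0 0 0 -1;0 0 0 0 0 0 -1;0 0 0 0 0 0 -1"

```text
time: 9.07
ee_pos: [0.5802, 0.2901, 0.2827]
tcp_rot: [180.0, -0.0, 85.0]
wrist_force: [-0.2, -1.0, 0.3]
opening: 0.0117
grasp_force: 43.0
```

Emit:
carry_out --targets "0 0 0 0 0 0 -0.5;0 0 0 0 0 0 -0.4;0 0 0 0 0 0 0;0 0 0 0 0 0 0.3;0 0 0 0 0 0 0.5;0 0 0 0 0 0 0.5;0 0 0 0 0 0 0.5;0 0 0 0 0 0 0.5"

```text
time: 9.73
ee_pos: [0.5801, 0.2901, 0.2823]
tcp_rot: [-180.0, 0.0, 85.0]
wrist_force: [-0.6, -0.2, -0.0]
opening: 0.0644
grasp_force: 0.0
```

Emit:
carry_out --targets "0 0 -0.2 0 0 0 0.5;0 0 -0.4 0 0 0 0.5;0 0 -0.6 0 0 0 0.5;0 0 -0.6 0 0 0 0.5;0 0 -0.4 0 0 0 0.5;0 0 -0.2 0 0 0 0.5;0 0 0 0 0 0 0.5;0 0 0 0 0 0 0.5"

```text
time: 10.4
ee_pos: [0.5802, 0.2901, 0.378]
tcp_rot: [180.0, -0.0, 85.0]
wrist_force: [-0.2, 0.6, -1.0]
opening: 0.0644
grasp_force: 0.0
```

```bash
python3 plan.py .568 -.1400 .36 92.5 20; python3 - <<'E'
from h import *
I={n:camera(n) for n in K}
b=cv2.resize(I['side'][60:240,150:330,::-1],(500,500),interpolation=cv2.INTER_CUBIC);cv2.imwrite('pics/placed.png',b)
M={}
for n,p in(('side',(286.7,205.6)),('top',(298,175.6))):
    B=blobs(mask(I[n],'y'));q=min(B,key=lambda b:np.hypot(*(b[2]-p)));M[n]=q[0];print(n,q[1],q[2])
r=fit([.564,-.14,0],BAR,M);print(r.x[:2],np.degrees(r.x[2]),r.fun)
E
```

```text
row [-0.538 -0.002  0.023] rz -0.065 at [0.5802 0.2901 0.378 ] [180.    -0.    85.02] F [-0.16  0.61 -0.98] t 10.4
side [280 195  15  22 199] [286.70854271 205.56281407]
top [290 173  17   7  91] [297.87912088 175.54945055]
[ 0.56383367 -0.14070674] 2.1541455874581033 0.35690872614952784
```

View pics/placed.png

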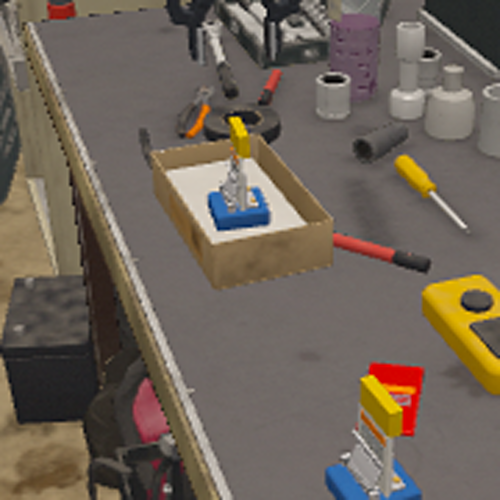

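The holder stands upright with its card in the tray, at crop (240,205). Next is the left card.

Emit:
carry_out --targets "-0.54 0 0.02 0 0 -0.065 0.5;-0.54 0 0.02 0 0 -0.065 0.5;-0.54 0 0.02 0 0 -0.065 0.5;-0.54 0 0.02 0 0 -0.065 0.5;-0.54 0 0.02 0 0 -0.065 0.5;-0.54 0 0.02 0 0 -0.065 0.5;-0.54 0 0.02 0 0 -0.065 0.5;-0.54 0 0.02 0 0 -0.065 0.5"

```text
time: 11.17
ee_pos: [0.5686, 0.1166, 0.3704]
tcp_rot: [-179.9, 0.0, 88.0]
wrist_force: [0.4, -0.7, -0.3]
opening: 0.0641
grasp_force: 0.0
```

Emit:
carry_out --targets "-0.54 0 0.02 0 0 -0.065 0.8;-0.54 0 0.02 0 0 -0.065 0.8;-0.54 0 0.02 0 0 -0.065 0.8;-0.54 0 0.02 0 0 -0.065 0.8;-0.54 0 0.02 0 0 -0.065 0.8;-0.54 0 0.02 0 0 -0.065 0.8;-0.54 0 0.02 0 0 -0.065 0.8;-0.54 0 0.02 0 0 -0.065 0.8"

```text
time: 11.83
ee_pos: [0.5665, -0.0562, 0.3641]
tcp_rot: [-179.9, -0.0, 91.0]
wrist_force: [0.7, -0.7, -0.8]
opening: 0.0768
grasp_force: 0.0
```

Emit:
carry_out --targets "-0.54 0 0.02 0 0 -0.065 1;-0.54 0 0.02 0 0 -0.065 1;-0.54 0 0.02 0 0 -0.065 1;-0.5 0 0.02 0 0 -0.065 1;0 0 0 0 0 0 1;0 0 0 0 0 0 1;0 0 0 0 0 0 1;0 0 0 0 0 0 1"

```text
time: 12.5
ee_pos: [0.5691, -0.1391, 0.3619]
tcp_rot: [-180.0, -0.0, 92.5]
wrist_force: [0.4, 0.6, 1.3]
opening: 0.0854
grasp_force: 0.0
```

```bash
python3 plan.py .568 -.1406 .249 92.3 8
```

```text
row [-0.005 -0.004  0.353] rz 0.004 at [ 0.5691 -0.1391  0.3619] [-1.7996e+02 -2.0000e-02  9.2510e+01] F [0.45 0.61 1.33] t 12.5
```

Emit:
carry_out --targets "-0.04 -0.03 0.4 0 0 0 1;0 0 0.4 0 0 0 1;0 0 0.4 0 0 0 1;0 0 0.4 0 0 0 1;0 0 0.4 0 0 0 1;0 0 0.4 0 0 0 1;0 0 0.3 0 0 0 1;0 0 0.1 0 0 0 1"

```text
time: 13.17
ee_pos: [0.5676, -0.1407, 0.2482]
tcp_rot: [-179.9, -0.0, 92.5]
wrist_force: [0.3, -0.5, 0.0]
opening: 0.0855
grasp_force: 0.0
```

Emit:
carry_out --targets "0 0 0 0 0 0 0;0 0 0 0 0 0 -0.3;0 0 0 0 0 0 -0.5;0 0 0 0 0 0 -0.6;0 0 0 0 0 0 -0.7;0 0 0 0 0 0 -1;0 0 0 0 0 0 -1;0 0 0 0 0 0 -1" --newtons 30

```text
time: 13.83
ee_pos: [0.5681, -0.1416, 0.2508]
tcp_rot: [180.0, 0.0, 92.5]
wrist_force: [-0.7, -0.6, 4.5]
opening: 0.0115
grasp_force: 30.2
```

Emit:
carry_out --targets "0 0 0 0 0 0 -1;0 0 0 0 0 0 -1;0 0 0 0 0 0 -1;0 0 -0.04 0 0 0 -1;0 0 -0.04 0 0 0 -1;0 0 -0.04 0 0 0 -1;0 0 -0.04 0 0 0 -1;0 0 -0.04 0 0 0 -1"

```text
time: 14.5
ee_pos: [0.568, -0.1415, 0.2583]
tcp_rot: [-180.0, -0.0, 92.5]
wrist_force: [0.9, 0.3, -0.6]
opening: 0.0117
grasp_force: 29.5
```

Emit:
carry_out --targets "0 0 -0.1 0 0 0 -1;0 0 -0.2 0 0 0 -1;0 0 -0.3 0 0 0 -1;0 0 -0.4 0 0 0 -1;0 0 -0.4 0 0 0 -1;0 0 -0.4 0 0 0 -1;0 0 -0.3 0 0 0 -1;0 0 -0.1 0 0 0 -1"

```text
time: 15.17
ee_pos: [0.5681, -0.1416, 0.3494]
tcp_rot: [179.8, 0.1, 92.5]
wrist_force: [0.3, 0.6, -0.8]
opening: 0.0112
grasp_force: 29.5
```

```bash
python3 plan.py .50 .05 .345 92.5 8; python3 -c "
from h import *
print('red card',back('top',406*.64,258*.64,0),'meter',back('top',380*.64,198*.64,.03))
a=camera('top')[110:220,160:400,::-1];b=camera('side')[120:310,200:400,::-1]
o=np.vstack([cv2.resize(a,(420,192),interpolation=cv2.INTER_CUBIC),cv2.resize(b,(420,399),interpolation=cv2.INTER_CUBIC)]);cv2.imwrite('pics/lift2.png',o)"
```

```text
row [ 0.607 -0.187  0.014] rz -0.001 at [ 0.5681 -0.1416  0.3494] [1.7981e+02 6.0000e-02 9.2460e+01] F [ 0.27  0.58 -0.79] t 15.17
red card [ 0.623448   -0.03457246  0.        ] meter [0.74045024 0.01769202 0.03      ]
```

View pics/lift2.png

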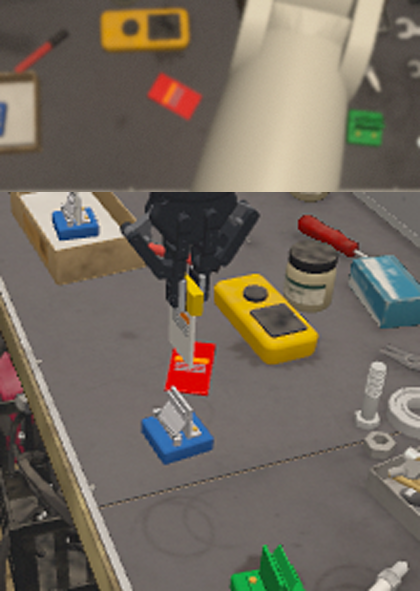

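The weak clip let go: the left holder still stands at crop (177,430), and its card is in the gripper. I'll carry the card to the free bench at about (0.52, 0.09).

Emit:
carry_out --targets "0.2 -0.1 0 0 0 0 -1;0.4 -0.1 0 0 0 0 -1;0.6 -0.1 0 0 0 0 -1;0.8 -0.1 0 0 0 0 -1;0.8 -0.1 0 0 0 0 -1;0.8 -0.1 0 0 0 0 -1;0.8 -0.1 0 0 0 0 -1;0.6 -0.15 0 0 0 0 -1"

```text
time: 15.93
ee_pos: [0.5244, 0.0592, 0.3451]
tcp_rot: [-179.9, -0.0, 92.5]
wrist_force: [1.2, 0.1, -0.3]
opening: 0.0114
grasp_force: 29.5
```

Emit:
carry_out --targets "0.4 0 0 0 0 0 -1;0.3 0 0.1 0 0 0 -1;0.13 0 0.3 0 0 0 -1;0 0 0.5 0 0 0 -1;0 0 0.5 0 0 0 -1;0 0 0.5 0 0 0 -1;0 0 0.5 0 0 0 -1;0 0 0.3 0 0 0 -1"

```text
time: 16.6
ee_pos: [0.5231, 0.0893, 0.2344]
tcp_rot: [-179.8, 0.0, 92.4]
wrist_force: [-0.6, -0.8, -1.7]
opening: 0.0113
grasp_force: 29.5
```

Emit:
carry_out --targets "0 0 0.1 0 0 0 -1;0 0 0 0 0 0 -1;0 0 0 0 0 0 -1;0 0 0 0 0 0 -1;0 0 0 0 0 0 -1;0 0 0 0 0 0 -1;0 0 0 0 0 0 -1;0 0 0 0 0 0 -1"

```text
time: 17.27
ee_pos: [0.5241, 0.09, 0.2346]
tcp_rot: [180.0, -0.0, 92.5]
wrist_force: [-0.9, -0.0, 0.0]
opening: 0.0116
grasp_force: 29.5
```

Emit:
carry_out --targets "0 0 0.03 0 0 0 -1;0 0 0 0 0 0 -1;0 0 0.03 0 0 0 -1;0 0 0 0 0 0 -1;0 0 0.03 0 0 0 -1;0 0 0 0 0 0 -1;0 0 0 0 0 0 -1;0 0 0 0 0 0 -1"

```text
time: 17.93
ee_pos: [0.5241, 0.09, 0.2309]
tcp_rot: [180.0, -0.0, 92.5]
wrist_force: [-0.2, -0.7, 1.5]
opening: 0.0117
grasp_force: 29.8
```

Contact. I'll open gradually so the card leans onto the far finger, then raise.

Emit:
carry_out --targets "0 0 0 0 0 0 -0.6;0 0 0 0 0 0 -0.4;0 0 0 0 0 0 -0.2;0 0 0 0 0 0 0;0 0 0 0 0 0 0.3;0 0 0 0 0 0 0.6;0 0 0 0 0 0 0.8;0 0 0 0 0 0 1"

```text
time: 18.6
ee_pos: [0.524, 0.09, 0.2307]
tcp_rot: [180.0, -0.0, 92.5]
wrist_force: [0.9, -0.4, -0.5]
opening: 0.085
grasp_force: 0.0
```

Emit:
carry_out --targets "0 0 0 0 0 0 1;0 0.1 -0.1 0 0 0 1;0 0.2 -0.15 0 0 0 1;0 0.2 -0.2 0 0 0 1;0 0.2 -0.2 0 0 0 1;0 0.2 -0.2 0 0 0 1;0 0.1 -0.3 0 0 0 1;0 0 -0.4 0 0 0 1"

```text
time: 19.27
ee_pos: [0.5647, 0.0917, 0.2923]
tcp_rot: [-179.9, 0.0, 92.5]
wrist_force: [-0.0, -0.9, -0.7]
opening: 0.0856
grasp_force: 0.0
```

Emit:
carry_out --targets "0 0 -0.5 0 0 0 1;0 0 -0.5 0 0 0 1;0 0 -0.5 0 0 0 1;0 0 -0.3 0 0 0 1;0 0 0 0 0 0 1;0 0 0 0 0 0 1;0 0 0 0 0 0 1;0 0 0 0 0 0 1"

```text
time: 19.93
ee_pos: [0.5639, 0.0917, 0.3633]
tcp_rot: [-179.9, 0.0, 92.5]
wrist_force: [0.4, -0.1, 0.2]
opening: 0.0853
grasp_force: 0.0
```

```bash
python3 plan.py .50 .05 .345 92.5 8; python3 -c "
from h import *
a=camera('top')[110:220,80:400,::-1];b=camera('side')[80:310,180:400,::-1]
o=np.vstack([cv2.resize(a,(420,144),interpolation=cv2.INTER_CUBIC),cv2.resize(b,(420,439),interpolation=cv2.INTER_CUBIC)]);cv2.imwrite('pics/end.png',o)"
```

```text
row [-0.121 -0.205  0.057] rz -0.001 at [0.5639 0.0917 0.3633] [-1.7989e+02  1.0000e-02  9.2460e+01] F [ 0.41 -0.11  0.22] t 19.93
```

View pics/end.png

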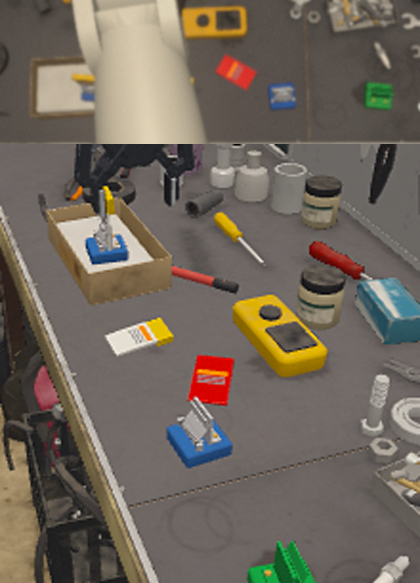

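The card lies flat on the open bench at crop (140,336). The weak holder still stands at (200,435), the gripping holder with its card is upright in the tray at (106,240), and the robot is clear of everything.

```bash
python3 -c "
from workcell import bot
print(bot.job_done())"
```

```text
the job is handed in; nothing more can be done
None
```

The right-hand holder kept its grip and now stands upright in the kraft tray with its card; the left-hand holder was the weak one and was left standing where it was, with its card laid flat on the open bench clear of it; job handed in after about 20 s.

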